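Clear the rinse deck, then hold the cruet down in its sprung ring

ROBOT

A 7-joint arm with a two-finger parallel gripper is mounted at the origin on the work surface. World frame = base frame: x ahead of the robot, y to its left, z up, the work surface at z = 0. Lengths are in m, angles in rad, forces in N, time in s.
With the tool pointing down it reaches from about 0.35 to 0.9 m from the base axis. Payload 8.1 kg.
Tool frame: the origin (TCP) lies where the fingers leave the gripper's body, on its centre line; the fingertips stand 66 mm ahead of it and the grasp point (between the pads) lies 47 mm ahead of it (arm.tip_reach is the distance from the TCP to the fingertips, in m); z points along the fingers, y is the direction in which the jaws open and shut (so a half turn about z gives the same grasp; the last joint's range is limited). The gripper opens to 92 mm and grips with 3 to 60 N. Pads are 19 mm wide; open, the fingers measure 130 mm over their backs; the gripper's body (75 mm by 190 mm) begins 47 mm behind the grasp point.
Start: joints at [-1.21, 0.434, 0.025, 1.573, -0.012, 1.134, -0.075], TCP at [0.28, 0.559, 0.292] pointing down, gripper open.
Joint ranges: [-2.62, 2.62], [-0.44, 2.09], [-1.27, 1.32], [0.08, 2.57], [-1.32, 4.46], [0.12, 2], [-2.74, 2.74]. Speed limits (rad/s): [2.22, 2.22, 3.01, 3.01, 3.14, 3.14, 3.14].

INTERFACE

Orientations are given as a rotation vector (axis times angle).
In Python, from cell import arm gives the robot as it stands.
- The arm moves only by the tool carry_out, never from a script. Its argument "plan" is a list of rows, each a list of 5 numbers: the shift along the world's x, y, z in cm, then the turn about the world's z in rad, then the finger opening in cm, from 0 to 9.18. In form: [[tx, ty, tz, spin, fingers], ...]. A call has 1 to 20 rows; each row is the pose to reach, as a shift and turn from the pose measured when the call began; what a row does not reach only later rows make up. A row lasts 1/10 s, in which the tool goes at most 50 mm and 8.59 degrees, less where a joint would pass 70% of its speed; a pose out of reach is approached as far as the arm can. A call with a gripper value outside its range is refused whole. The fingers move at their own pace and stop on an object; "squeeze" is the grip in N (left out, the last holds). Time passes only in rows, so rows that repeat a pose let the fingers close. It gives the time, the measured TCP pose, the force and the opening at its end, in the units of the state.
- arm.observe(): the state, without advancing time (a new reading comes with each control period).
- arm.get_image(name): name is "scene" or "top" or "wrist"; returns (picture, depth): 384x512x3 uint8, red, green, blue; 384x512 float32, m along the optical axis (not along the pixel's ray), 0 where there is no reading.
- arm.get_calibration(name): a dict with "intrinsics" (3x3 intrinsics, pixels), "rvec" (rotation vector, rad) and "tvec" (3), from world to camera coordinates, as OpenCV has them; the wrist camera has in their place "tool_from_camera" (4x4, takes a point from camera to tool coordinates, whose origin is the TCP and whose axes are the flange's). Camera axes: x right, y down, z forward; pixel columns grow to the right and rows downward; lengths in m; the calibration is good to about 2 mm. A picture is of the moment at which its call begins: read the wrist's pose just before it. get_calibration takes no time and is no camera call.
- arm.sign_off(): hands the job in, once; it reports no verdict.
The state is a dict: "clock": time; "joints": joint angles; "dq": joint speeds; "joint_efforts": joint torques, N m; "position": TCP position; "ee_rot": TCP orientation; "force": force on the tool from outside, world axes, zero at the start; "ft_torque": the same for the moment, N m; "width": opening from 0.0 (shut) to 1.0 (fully open).
Only numpy, scipy, OpenCV 4.12 (cv2) and the standard library are available. Lean on these libraries where they do the work, as an engineer would, in place of code of your own. Each camera call takes 0.05 s, during which the arm holds its last target. There are 200 camera calls.

TASK

Pick up the crumb brush and sweep all four rice-cracker pieces along the rinse station's deck into its scrap tray, without the gripper touching them, then stand the brush upright back on the worktop and let go of it. Then set the closed glass cruet upright in the sprung ring cradle and push it all the way down to rinse its foot, and finish there, still gripping it and holding it pressed down. Leave the other things on the worktop alone and do not tip the cruet.

Things in the scene. Friction and masses are not known exactly. Their poses are not given: they have to be found in the camera images.
- station: fixed rinse station, lying along its own y axis; origin on the worktop under its deck, x across, z up. From +y to -y: ring cradle (at x = 0, y = 165 mm, in a fixed black collar 100 mm across, top 36 high), deck, scrap tray. Two grey side walls (8 thick, tops 58 mm high, 116 mm apart inside) flank deck and tray from y = 105 to -165 mm
- deck (a point): a point on the top of the flat steel deck, 36 mm above the worktop, over the station's origin. The deck reaches from station y = 105 mm to a sharp edge at y = -60 mm, where pieces drop 28 mm into the tray
- tray (a point): middle of the scrap tray's green floor, 8 mm above the worktop. The tray reaches from the deck's edge (station y = -60 mm) to its end wall (y = -165 mm), is 116 mm wide, rim 58 mm high
- cradle (a joint): how far the sprung steel ring cradle is pressed down, m: 0 up, 0.016 at its stop. The spring pushes back with 6 N at the start and 14 N at the stop; the cruet's weight alone does not sink it
- cradle_seat (a point): middle of the ring cradle's seat, where the cruet's foot rests; 36 mm above the worktop when up, moves with it. The ring is 65 mm wide inside (3/4 of the height), flaring to 76 mm at its rim 22 mm above the seat
- brush_center (a point): centre of the crumb brush, 42.5 mm above its underside: 85 mm high in all, standing on its firm green bristle head (94 along its x, 30 along its y, 32 high), upright wooden grip above (56 along x, 22 along y, from 32 to 85 high). The bristles are stiff. Starts standing on the worktop on one side of the station
- cruet_center (a point): centre of the closed amber glass cruet, 60 mm above its underside; 120 mm high, 0.2 to 0.3 kg, z along its axis. Straight foot 60 across to 28 high, round belly 74 across at 40 to 50, neck 28 across from 74 to 108, steel cap 29 across (108 to 120) with a thumb tab reaching 23 from the axis. Starts on the worktop on the side of the station away from the brush
- cracker1_center (a point): centre of a rice-cracker piece with a dark band, 28 x 24 x 18 high, lying on the deck at the start
- cracker2_center (a point): centre of a rice-cracker piece with a dark band, 28 x 24 x 18 high, lying on the deck at the start
- cracker3_center (a point): centre of a rice-cracker piece with a dark band, 28 x 24 x 18 high, lying on the deck at the start
- cracker4_center (a point): centre of a rice-cracker piece with a dark band, 28 x 24 x 18 high, lying on the deck at the start
- bento: closed two-tier black lacquered bento box, 100 x 180 x 95 mm, origin at the middle of its underside; to be left alone
- mold: green silicone onigiri mold with lid, 75 x 85 x 53 mm, origin at the middle of its underside; to be left alone
- chopsticks: pair of bamboo chopsticks on two blue rests, 225 long, 17 mm high, origin under one rest (with the sticks running 50 back and 175 mm forward along its x); to be left alone
- teacup: blue ceramic teacup, 72 across, 75 mm high, origin at the middle of its underside; to be left alone
- tea_tin: red tea tin, 70 across, 100 mm high, origin at the middle of its underside; to be left alone
- dish: small white sauce plate, 90 across, 22 mm high, origin at the middle of its underside; to be left alone
Things that resemble listed ones, but are neither listed nor needed, are in the scene too. Of the things that look like the part that bears brush_center, take the one that is farthest to the robot's left at the start.

How it is judged:
By the outcome, as a careful person would: the job done as asked, in the order asked, and still so for the second after the job is handed in, while the arm keeps its last pose, push and grip.
It also fails if it takes over 69 s, if anything falls off the work surface, if the arm or the gripper's body presses on something with over 40 N, if the wrist force passes 120 N, or if a joint passes its speed limit or range.

## Working session

There is one attempt and no reset: what is moved stays moved. The work goes in short steps, Python scripts to look and compute and a tool call to move; the robot and the scene stay as the last step left them, time stands still between calls to the robot, and variables do not carry over. Pictures are saved under pics/ and viewed, about 8 in all and at most 12, crops included, and the job is handed in when it is done.

Besides the shell and the picture viewer there is one more tool, called after ">>>" as name(argument=value, ...), one argument or row to a line, values as JSON. carry_out: Moves the arm, as the interface text tells. Its arguments: {"type":"object","properties":{"plan":{"type":"array"},"squeeze":{"type":"number"}},"required":["plan"]}

```bash
mkdir -p pics; ls; cat > h.py <<'E'
import numpy as np, cv2
from cell import arm
def cal(n):
    c=arm.get_calibration(n); R=cv2.Rodrigues(np.array(c["rvec"],float))[0]
    return np.array(c["intrinsics"]),R,np.array(c["tvec"]).ravel()
def wristcal(o):
    c=arm.get_calibration("wrist"); T=np.array(c["tool_from_camera"]); 
    W=np.eye(4);W[:3,:3]=cv2.Rodrigues(np.array(o["ee_rot"],float))[0];W[:3,3]=o["position"]
    M=np.linalg.inv(W@T); return np.array(c["intrinsics"]),M[:3,:3],M[:3,3]
def cloud(d,C):
    K,R,t=C; v,u=np.mgrid[:d.shape[0],:d.shape[1]]
    p=np.stack([(u-K[0,2])/K[0,0]*d,(v-K[1,2])/K[1,1]*d,d],-1)
    P=(p-t)@R; P[d==0]=np.nan; return P
def ray(u,v,z,C):
    K,R,t=C; c=-R.T@t; r=R.T@np.linalg.inv(K)@[u,v,1]; return c+r*(z-c[2])/r[2]
def save(n,im,s=1.5): cv2.imwrite("pics/"+n+".png",cv2.resize(im[:,:,::-1],None,fx=s,fy=s,interpolation=cv2.INTER_CUBIC))
E
python3 - <<'E'
from h import *
for n in("top","scene"):
    im,d=arm.get_image(n); np.savez("pics/"+n+"0",im=im,d=d); save(n+"0",im); 
    K,R,t=cal(n); print(n,-R.T@t,R[2])
o=arm.observe(); print(o)
E
```

```text
pics
top [0.3498622  0.01004016 1.06317887] [ 0.16584278 -0.0059086  -0.9861345 ]
scene [1.30385396 0.71444623 0.96912723] [-0.5569956  -0.50840767 -0.65671725]
{'clock': 0.1, 'joints': array([-1.20958758,  0.4351602 ,  0.02496773,  1.57401037, -0.01163255,
        1.13402058, -0.07510777]), 'dq': array([ 0.00066086, -0.00104128, -0.00077338, -0.00256102, -0.00016564,
       -0.00091122, -0.00053978]), 'joint_efforts': array([ 3.52678246e-03, -6.69128251e+01,  9.87929665e-01, -3.15147436e+01,
       -6.05868339e-02,  3.72576539e-02,  3.35750065e-05]), 'position': array([0.27945973, 0.55862024, 0.29151738]), 'ee_rot': array([-7.22113037e-01, -3.05723250e+00,  2.25260597e-03]), 'force': array([ 0.84898476,  0.72383106, -0.9587154 ]), 'ft_torque': array([0.02477967, 0.00874622, 0.0510147 ]), 'width': 0.9965825143380541}
```

View pics/top0.png

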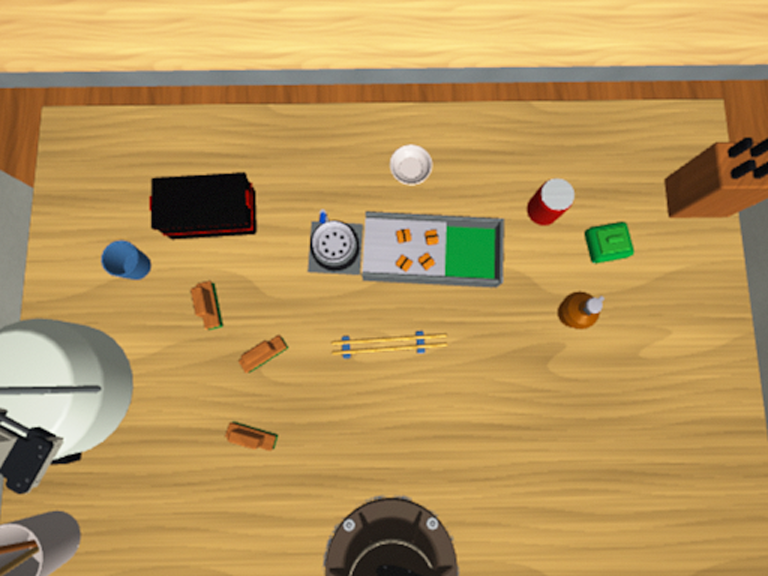

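View pics/scene0.png

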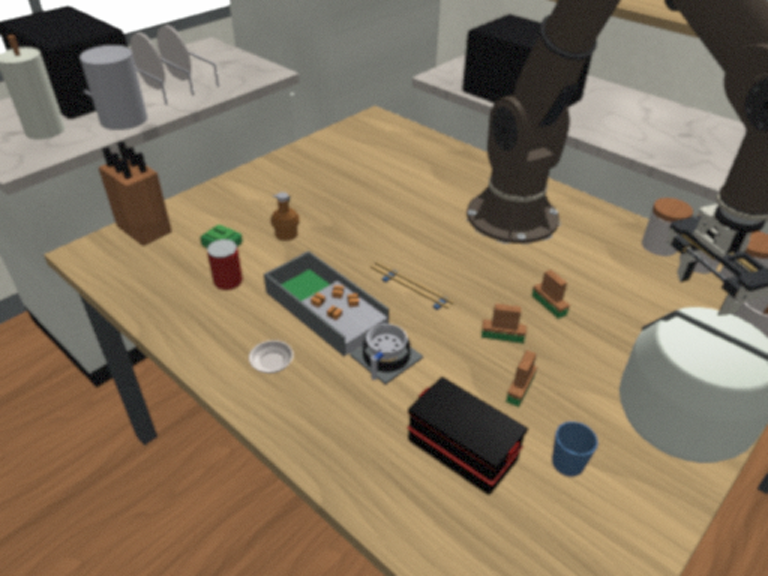

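Top view (768-px picture): three brushes at (207,305), (263,353) and (250,436). The robot's left (+y) is image left, so (207,305) is the brush meant. Cruet at (580,310), station with cradle at (334,243) and tray at (470,250), four crackers near (415,250).

```bash
python3 - <<'E'
from h import *
Z=np.load("pics/top0.npz"); im,d=Z["im"],Z["d"]; C=cal("top"); P=cloud(d,C)
hsv=cv2.cvtColor(im,cv2.COLOR_RGB2HSV)
def at(u,v): return np.round(P[int(v/1.5),int(u/1.5)],3)
for n,u,v in [("table",450,450),("b1",205,300),("b2",263,350),("b3",250,432),("deck",375,250),("tray",470,250),("seat",334,243),("blue",322,217),("cap",597,305),("bento",200,200),("potrim",60,350),("dish",411,165)]: print(n,at(u,v))
def box(n,mask):
    p=P[mask]; p=p[~np.isnan(p).any(1)]
    r=cv2.minAreaRect((p[:,:2]*1000).astype(np.float32)); q=cv2.boxPoints(r)
    print(n,len(p),"c",np.round(r[0],1),"sz",np.round(r[1],1),"ang",round(r[2],1),"z",np.round(np.percentile(p[:,2],[5,50,95])*1000,1))
v,u=np.mgrid[:384,:512]; u=u*1.5; v=v*1.5
def win(a,b,c,e): return (u>a)&(u<b)&(v>c)&(v<e)
for n,w in [("b1",(185,228,275,335)),("b2",(235,295,330,375)),("b3",(220,285,415,455))]:
    box(n+" top",win(*w)&(P[...,2]>.075)); box(n+" all",win(*w)&(P[...,2]>.012))
    box(n+" headtop",win(*w)&(P[...,2]>.022)&(P[...,2]<.042))
box("walls",win(355,510,205,292)&(P[...,2]>.050)&(P[...,2]<.065))
green=(hsv[...,0]>50)&(hsv[...,0]<75)&(hsv[...,1]>150)&win(430,510,205,295)
box("green",green&(P[...,2]<.02))
box("deck",win(360,450,215,285)&(hsv[...,1]<40)&(abs(P[...,2]-.036)<.005))
box("ring",win(305,362,205,275)&(P[...,2]>.050)); 
orange=(hsv[...,0]<22)&(hsv[...,1]>120)&win(385,450,215,280)
k,L,s,cc=cv2.connectedComponentsWithStats(orange.astype(np.uint8))
for i in range(1,k):
    if s[i,4]>15: c=cc[i]; print("cr",np.round(c*1.5),s[i,4],np.round(ray(*c,.052,C),3),P[int(c[1]),int(c[0])])
box("cap",win(555,615,285,335)&(P[...,2]>.112)); box("cruet",win(550,615,280,335)&(P[...,2]>.03))
box("belly",win(550,615,280,335)&(P[...,2]>.035)&(P[...,2]<.055))
save("crop",im[180:310,110:220],5)
save("crop2",im[130:235,195:420],3.4)
E
```

```text
table [ 0.208 -0.118 -0.002]
b1 [0.5   0.349 0.078]
b2 [0.405 0.235 0.082]
b3 [0.253 0.263 0.053]
deck [0.607 0.024 0.032]
tray [ 0.611 -0.172  0.006]
seat [0.62  0.109 0.033]
blue [0.669 0.13  0.06 ]
cap [ 0.476 -0.381  0.118]
bento [0.696 0.363 0.089]
potrim [0.404 0.547 0.187]
dish [ 0.796 -0.054  0.007]
b1 top 159 c [498.1 357.4] sz [54.9 22. ] ang 13.3 z [78.2 83.4 86.6]
b1 all 435 c [498.6 357.7] sz [94.3 30.4] ang 13.8 z [19.6 50.3 85.5]
b1 headtop 171 c [498.6 357.7] sz [94.3 30.4] ang 13.8 z [26.8 30.7 37.1]
b2 top 163 c [399.5 246.9] sz [22.6 55.4] ang 33.0 z [80.  83.3 86.4]
b2 all 377 c [399.3 246.9] sz [29.4 92.9] ang 32.2 z [26.  56.6 85.4]
b2 headtop 160 c [399.3 246.9] sz [29.4 92.9] ang 32.2 z [25.9 30.7 37.1]
b3 top 179 c [242.8 265.8] sz [55.7 22.6] ang 72.6 z [78.9 83.4 87.1]
b3 all 416 c [243. 266.] sz [93.9 29.8] ang 73.0 z [26.8 56.1 86.3]
b3 headtop 171 c [243. 266.] sz [93.9 29.8] ang 73.0 z [27.  30.7 36.7]
walls 899 c [604.2 -92.9] sz [277.1 132.9] ang 86.2 z [50.8 54.6 58.6]
green 1065 c [ 604.7 -172.2] sz [100.6 105.3] ang 86.1 z [2.7 5.9 9.3]
deck 1570 c [604.2 -39.6] sz [172.5 126. ] ang 86.2 z [31.7 34.5 38.1]
ring 237 c [622.5 113. ] sz [98.3 80.8] ang 53.7 z [50.8 54.9 59.6]
cr [403. 235.] 72 [ 0.629 -0.032  0.052] [ 0.63176266 -0.03039588  0.05224262]
cr [431. 237.] 73 [ 0.626 -0.088  0.052] [ 0.62813185 -0.08721338  0.05149591]
cr [426. 261.] 74 [ 0.577 -0.076  0.052] [ 0.57887151 -0.07378949  0.05333641]
cr [403. 262.] 73 [ 0.574 -0.032  0.052] [ 0.57695648 -0.02937406  0.0510122 ]
cap 102 c [ 475.6 -380.2] sz [27.2 37.6] ang 15.3 z [114.3 117.4 120.4]
cruet 545 c [ 473.4 -372. ] sz [72.7 63.7] ang 13.4 z [ 46.6  65.3 118.8]
belly 115 c [ 473.4 -371.1] sz [72.6 62.4] ang 9.8 z [40.4 50.3 54.6]
```

View pics/crop.png

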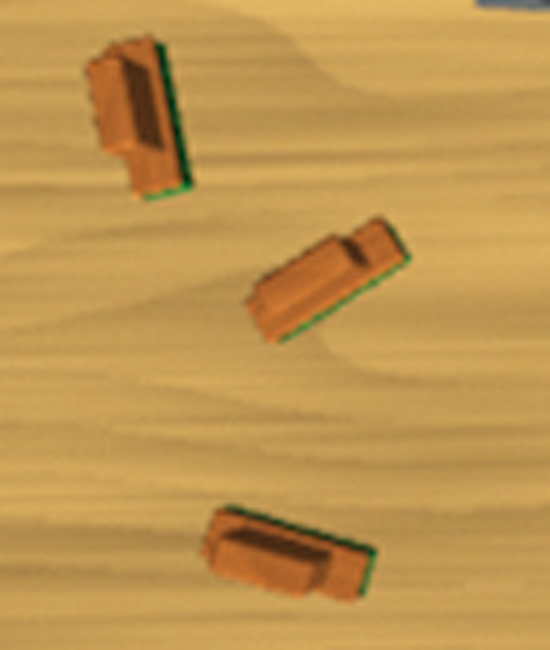

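View pics/crop2.png

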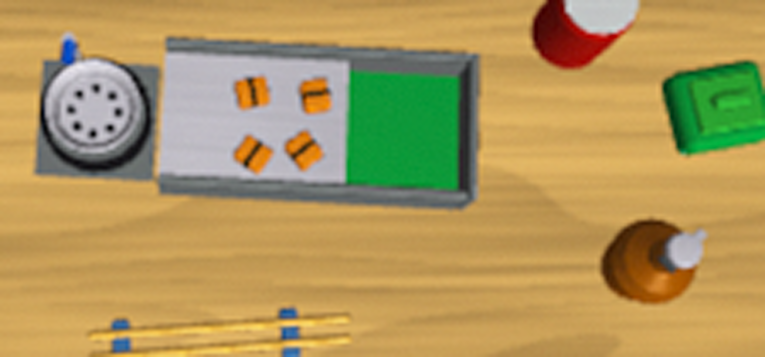

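Crops: leftmost brush, upright, at crop (130,115), measured at (0.498, 0.357), height 83 mm, size 94x30: fits. The others are at y=0.247 and 0.266, so this one is confirmed. In the second crop the cruet's tab points up-right and a blue lug sticks out of the cradle. Next I check the pot and the path.

```bash
python3 - <<'E'
from h import *
Z=np.load("pics/top0.npz"); im,d=Z["im"],Z["d"]; P=cloud(d,cal("top"))
S=np.load("pics/scene0.npz"); Q=cloud(S["d"],cal("scene"))
for n,A in(("top",P),("scene",Q)):
    m=(A[...,1]>.40)&(A[...,1]<.9)&(A[...,0]>.1)&(A[...,0]<.53)&(A[...,2]>.09)&(A[...,2]<.235)
    p=A[m]; print(n,len(p),np.round(np.nanpercentile(p,[1,50,99],axis=0),3))
    for x in(.4,.42,.44,.46,.48,.5): 
        q=p[abs(p[:,0]-x)<.01]; print(x,len(q),np.round([q[:,1].min(),q[:,2].max()],3) if len(q) else '')
# cruet tab, in scene: cap cluster
m=(abs(Q[...,0]-.475)<.06)&(abs(Q[...,1]+.375)<.06)
for lo,hi in((.035,.055),(.078,.104),(.108,.125)):
    for n,A in(("scene",Q),("top",P)):
        mm=(abs(A[...,0]-.475)<.06)&(abs(A[...,1]+.375)<.06)&(A[...,2]>lo)&(A[...,2]<hi); p=A[mm]
        print(n,lo,len(p)); 
        if len(p)>3: print(np.round([p.min(0),p.max(0)],3).tolist(), cv2.minAreaRect((p[:,:2]*1000).astype(np.float32)))
E
```

```text
top 5659 [[0.108 0.496 0.093]
 [0.351 0.553 0.186]
 [0.454 0.644 0.22 ]]
0.4 573 [0.507 0.198]
0.42 519 [0.519 0.195]
0.44 393 [0.537 0.193]
0.46 106 [0.565 0.161]
0.48 0 
0.5 0 
scene 6893 [[0.113 0.509 0.092]
 [0.405 0.627 0.181]
 [0.464 0.732 0.221]]
0.4 801 [0.507 0.197]
0.42 933 [0.518 0.196]
0.44 1235 [0.535 0.192]
0.46 1063 [0.562 0.173]
0.48 0 
0.5 0 
scene 0.035 85
[[0.447, -0.393, 0.036], [0.516, -0.336, 0.055]] ((487.9149169921875, -358.4436950683594), (40.152000427246094, 70.50084686279297), 59.198543548583984)
top 0.035 115
[[0.438, -0.406, 0.037], [0.51, -0.34, 0.055]] ((473.4311828613281, -371.14678955078125), (72.61991119384766, 62.43558120727539), 9.849736213684082)
scene 0.078 40
[[0.471, -0.384, 0.079], [0.494, -0.353, 0.104]] ((486.17877197265625, -368.2630615234375), (17.42551612854004, 26.067913055419922), 44.353851318359375)
top 0.078 28
[[0.461, -0.377, 0.079], [0.486, -0.362, 0.104]] ((472.4117431640625, -368.6992492675781), (26.348201751708984, 9.932048797607422), 16.783803939819336)
scene 0.108 47
[[0.462, -0.396, 0.108], [0.494, -0.358, 0.122]] ((481.6708984375, -373.7136535644531), (27.506391525268555, 39.5478630065918), 60.007328033447266)
top 0.108 114
[[0.458, -0.397, 0.109], [0.493, -0.359, 0.123]] ((477.3294982910156, -377.2496643066406), (26.388696670532227, 42.0902099609375), 61.785194396972656)
```

>>> carry_out(
  plan=[
    [0,0,3,0,9],
    [2,-3,3,0.1,9],
    [6,-7,3,0.25,9],
    [10.0,-11,3,0.4,9],
    [14,-15,3,0.55,9],
    [18,-18,3,0.7,9],
    [21.9,-20.1,3,0.705,9],
    [21.9,-20.1,3,0.705,9],
    [21.9,-20.1,0,0.705,9],
    [21.9,-20.1,-3,0.705,9],
    [21.9,-20.1,-5,0.705,9],
    [21.9,-20.1,-5,0.705,9],
    [21.9,-20.1,-5,0.705,9],
  ],
  squeeze=30,
)

```text
clock: 1.4
position: [0.4984, 0.3577, 0.2417]
ee_rot: [0.378, -3.118, 0.003]
force: [0.8, 0.1, 1.4]
width: 0.981
```

>>> carry_out(
  plan=[
    [0,0,-4,0,7],
    [0,0,-8,0,7],
    [0,0,-11.5,0,7],
    [0,0,-13,0,7],
    [0,0,-13,0,5],
    [0,0,-13,0,0.5],
    [0,0,-13,0,0.5],
    [0,0,-13,0,0.5],
    [0,0,-13,0,0.5],
    [0,0,-13,0,0.5],
    [0,0,-13,0,0.5],
    [0,0,-13,0,0.5],
  ],
  squeeze=40,
)

```text
clock: 2.6
position: [0.4986, 0.3577, 0.1121]
ee_rot: [-0.378, 3.119, -0.002]
force: [-0.7, -1.1, 4.5]
width: 0.243
```

>>> carry_out(
  plan=[
    [0,0,4,0,0.5],
    [0,0,8,0,0.5],
    [0,0,12,0,0.5],
    [2,-4,13,-0.05,0.5],
    [3.5,-8,13,-0.1,0.5],
    [5,-12,13,-0.15,0.5],
    [6.5,-16,13,-0.2,0.5],
    [8,-20,13,-0.25,0.5],
    [9.5,-24,13,-0.3,0.5],
    [11,-28,13,-0.307,0.5],
    [11.3,-32,12,-0.307,0.5],
    [11.3,-33.7,10,-0.307,0.5],
    [11.3,-33.7,8,-0.307,0.5],
    [11.3,-33.7,8,-0.307,0.5],
    [11.3,-33.7,8,-0.307,0.5],
  ],
)

```text
clock: 4.1
position: [0.6114, 0.0214, 0.192]
ee_rot: [-0.102, -3.139, 0.002]
force: [-0.2, 0.1, -0.4]
width: 0.233
```

```bash
python3 - <<'E'
from h import *
o=arm.observe(); im,d=arm.get_image("wrist"); np.savez("pics/w1",im=im,d=d); 
im2,d2=arm.get_image("top"); np.savez("pics/top1",im=im2,d=d2)
a=cv2.resize(im,(400,300)); b=cv2.resize(im2[90:240,180:380],(400,300)); save("w1",np.hstack([a,b]),1)
print(o["position"],o["ee_rot"],o["force"])
P=cloud(d,wristcal(o)); print(np.round(P[::64,::64],3).tolist()) if 0 else None
E
```

```text
[0.61138104 0.02136475 0.19203433] [-1.02226789e-01 -3.13873104e+00  1.92770710e-03] [-0.24494548  0.0717392  -0.3956555 ]
```

View pics/w1.png

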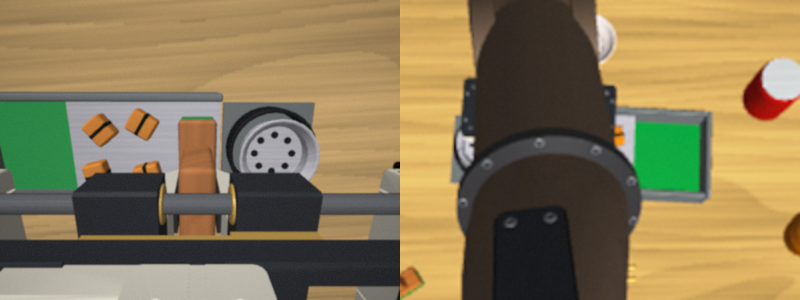

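The wrist half shows the brush end at (197,125), the near wall along v≈97, all crackers to the left of the brush and the cradle at (272,145).

```bash
python3 - <<'E'
from h import *
o=arm.observe(); Z=np.load("pics/w1.npz"); im,d=Z["im"],Z["d"]; P=cloud(d,wristcal(o)); s=1.28
v,u=np.mgrid[:384,:512]; u=u/s; v=v/s
def rep(n,m):
    p=P[m]; p=p[~np.isnan(p).any(1)]; r=cv2.minAreaRect((p[:,:2]*1000).astype(np.float32)) 
    print(n,len(p),np.round(np.percentile(p,[1,50,99],axis=0)*1000,1).tolist(),np.round(np.r_[r[0],r[1],r[2]],1))
w=lambda a,b,c,e:(u>a)&(u<b)&(v>c)&(v<e)
rep("wall",w(5,225,90,105)&(abs(P[...,2]-.056)<.006))
rep("deck",w(70,175,100,170)&(abs(P[...,2]-.035)<.005))
rep("brush",w(175,220,112,170)&(P[...,2]>.075)&(P[...,2]<.125))
rep("brushgrip",w(175,220,100,235)&(P[...,2]>.13))
rep("green",w(0,75,100,190)&(P[...,2]<.014))
rim=w(225,325,100,190)&(P[...,2]>.050)&(P[...,2]<.065); rep("rim",rim)
p=P[rim][:,:2]; A=np.c_[2*p,np.ones(len(p))]; x=np.linalg.lstsq(A,(p**2).sum(1),rcond=None)[0]; print("rim circle",x[:2],np.sqrt(x[2]+x[0]**2+x[1]**2))
seat=w(240,310,115,175)&(abs(P[...,2]-.036)<.005); rep("seat",seat)
g=cv2.cvtColor(im,cv2.COLOR_RGB2GRAY)
dark=((g<90)&w(243,300,120,172)).astype(np.uint8)
k,L,st,c=cv2.connectedComponentsWithStats(dark)
q=np.array([ray(*c[i],.036,wristcal(o))[:2] for i in range(1,k) if 10<st[i,4]<150]); print("holes",np.round(q,4).tolist(), cv2.minEnclosingCircle((q*1000).astype(np.float32)))
E
```

```text
wall 3064 [[537.6, -157.3, 51.6], [547.7, -54.9, 57.8], [557.0, 47.9, 59.6]] [547.7 -55.5 211.9   8.1  86.1]
deck 8463 [[552.5, -116.4, 34.7], [594.3, -58.3, 36.2], [629.0, -2.0, 38.0]] [591.5 -59.6 116.2  76.3  86.2]
brush 2196 [[566.7, 8.5, 85.1], [577.9, 24.2, 111.9], [600.9, 38.7, 123.9]] [586.5  23.6  30.1  39.4  86.4]
brushgrip 5620 [[580.2, 9.4, 132.2], [589.1, 23.2, 165.0], [627.3, 36.0, 210.7]] [604.8  22.4  31.1  50.1  84.7]
green 9869 [[547.8, -223.2, 6.8], [600.6, -176.5, 8.4], [659.5, -133.7, 10.3]] [ 603.5 -178.8   90.4  114.    85.7]
rim 2056 [[580.4, 66.3, 50.2], [605.1, 128.1, 56.5], [643.2, 146.4, 59.3]] [610.1 108.5  82.8  60.9  80. ]
rim circle [0.61979418 0.10602189] 0.037057096900720385
seat 4013 [[579.1, 72.5, 33.7], [616.3, 108.5, 36.3], [642.9, 141.1, 39.9]] [610.9 106.8  75.3  65.2  86.2]
holes [[0.5837, 0.0768], [0.5892, 0.1031], [0.5929, 0.1257], [0.5993, 0.1076], [0.6046, 0.0924], [0.6066, 0.1221], [0.619, 0.0854], [0.6218, 0.1272], [0.6343, 0.0902], [0.6364, 0.1202], [0.6411, 0.1048]] ((610.0615234375, 98.47035217285156), 34.10454177856445)
```

Brush centred between the walls to ~1.5 mm, yaw matches at 86.2°. Ring centre from rim and holes agree: (0.620, 0.106). Lower and sweep.

>>> carry_out(
  plan=[
    [0.1,0,-2,0,0.5],
    [0.1,0,-3.5,0,0.5],
    [0.1,0,-4.1,0,0.5],
    [0.1,0,-4.1,0,0.5],
    [0,-1.0,-4.1,0,0.5],
    [-0.05,-2.0,-4.1,0,0.5],
    [-0.1,-3.0,-4.1,0,0.5],
    [-0.15,-4.0,-4.1,0,0.5],
    [-0.2,-5.0,-4.1,0,0.5],
    [-0.3,-6.0,-4.1,0,0.5],
    [-0.35,-7.0,-4.1,0,0.5],
    [-0.4,-8.0,-4.1,0,0.5],
    [-0.5,-9.0,-4.1,0,0.5],
    [-0.6,-10.0,-4.1,0,0.5],
    [-0.65,-11.0,-4.1,0,0.5],
    [-0.7,-12.0,-4.1,0,0.5],
    [-0.75,-13.0,-4.1,0,0.5],
    [-0.8,-14.0,-4.1,0,0.5],
    [-0.85,-14.5,-4.1,0,0.5],
  ],
)

```text
clock: 6.1
position: [0.6035, -0.1249, 0.1521]
ee_rot: [0.103, 3.139, -0.002]
force: [-0.4, -0.6, -1.2]
width: 0.239
```

>>> carry_out(
  plan=[
    [-0.05,-1.0,0,0,0.5],
    [-0.1,-1.7,0,0,0.5],
    [-0.1,-1.7,0,0,0.5],
    [0.1,1.5,0,0,0.5],
    [0.1,1.5,4,0,0.5],
    [0.3,5,8,0,0.5],
    [0.6,9,9,0,0.5],
    [1,13,9,0,0.5],
    [1,17,9,0,0.5],
    [1,17,9,0,0.5],
  ],
)

```text
clock: 7.1
position: [0.613, 0.0539, 0.2421]
ee_rot: [0.088, 3.139, 0.005]
force: [0.3, 0.4, -0.7]
width: 0.241
```

```bash
python3 - <<'E'
from h import *
o=arm.observe(); im,d=arm.get_image("wrist"); im2,d2=arm.get_image("top")
a=cv2.resize(im,(400,300)); b=cv2.resize(im2[90:240,180:380],(400,300)); save("w2",np.hstack([a,b]),1)
print(o["position"],o["ee_rot"],o["force"],o["width"],o["clock"])
E
```

```text
[0.61297592 0.05387009 0.24214294] [0.08769147 3.13945878 0.0051414 ] [ 0.31228594  0.36088525 -0.680773  ] 0.24053311900262705 7.1
```

View pics/w2.png

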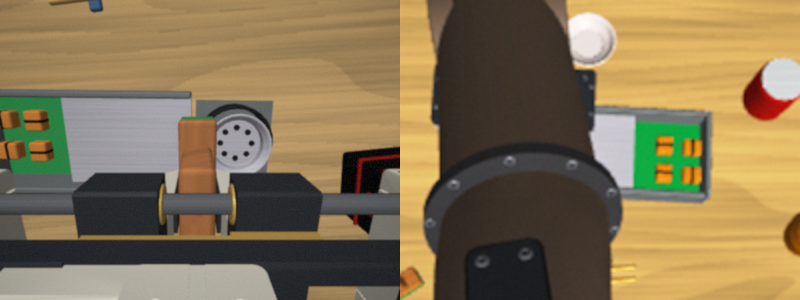

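All four crackers lie in the green tray (right half, ~(655–695,145–178)) and the deck is empty. Now return the brush.

>>> carry_out(
  plan=[
    [-1,3,0,0.03,0.5],
    [-2.2,7,0,0.06,0.5],
    [-3.6,11,0,0.1,0.5],
    [-5.2,15,0,0.15,0.5],
    [-6.8,19,0,0.2,0.5],
    [-8.4,23,0,0.25,0.5],
    [-10,27,0,0.3,0.5],
    [-11.4,30.4,0,0.3,0.5],
    [-11.4,30.4,-4,0.3,0.5],
    [-11.4,30.4,-8,0.3,0.5],
    [-11.4,30.4,-11,0.3,0.5],
    [-11.4,30.4,-12.5,0.3,0.5],
    [-11.4,30.4,-12.9,0.3,0.5],
    [-11.4,30.4,-12.9,0.3,0.5],
    [-11.4,30.4,-12.9,0.3,0.5],
  ],
)

```text
clock: 8.7
position: [0.5003, 0.3509, 0.114]
ee_rot: [-0.37, 3.117, -0.0]
force: [0.7, -0.1, -0.4]
width: 0.234
```

>>> carry_out(
  plan=[
    [0,0,-0.15,0,0.5],
    [0,0,-0.2,0,0.5],
    [0,0,-0.2,0,0.5],
  ],
)

```text
clock: 9.0
position: [0.5005, 0.3509, 0.1123]
ee_rot: [-0.37, 3.117, -0.0]
force: [-0.6, 1.2, -0.5]
width: 0.236
```

>>> carry_out(
  plan=[
    [0,0,0,0,3],
    [0,0,0,0,5],
    [0,0,0,0,7],
    [0,0,0,0,7],
    [0,0,0,0,7],
    [0,0,3,0,7],
    [0,0,7,0,7],
    [0,0,11,0,9],
    [0,0,14,0,9],
    [0,0,16,0,9],
    [0,-4,16,0,9],
    [0,-9,16,0,9],
    [-1,-14,16,0,9],
    [-2,-19,16,0,9],
    [-2.5,-24,16,0,9],
    [-2.5,-29,16,0,9],
    [-2.5,-34,16,0,9],
    [-2.5,-39,16,0,9],
    [-2.5,-44,16,0,9],
  ],
)

```text
clock: 10.9
position: [0.4751, -0.0888, 0.2727]
ee_rot: [-0.371, 3.116, -0.0]
force: [1.5, 0.4, 0.6]
width: 0.981
```

>>> carry_out(
  plan=[
    [0,-4,0,0,9],
    [0,-9,0,0,9],
    [0,-14,0,0,9],
    [0,-19,0,0,9],
    [0,-22,0,0,9],
    [0,-22,0,0,9],
    [0,-22,0,0,9],
  ],
)

```text
clock: 11.6
position: [0.4748, -0.3091, 0.2724]
ee_rot: [-0.368, 3.116, 0.001]
force: [0.2, 0.4, -0.2]
width: 0.981
```

```bash
python3 - <<'E'
from h import *
o=arm.observe(); im,d=arm.get_image("wrist"); np.savez("pics/w3",im=im,d=d); im2,d2=arm.get_image("scene");im3,d3=arm.get_image("top")
P=cloud(d3,cal("top")); m=(abs(P[...,0]-.5)<.09)&(abs(P[...,1]-.35)<.09)&(P[...,2]>.075); p=P[m]
print("brush top",len(p),cv2.minAreaRect((p[:,:2]*1000).astype(np.float32)) if len(p)>3 else 0, p[:,2].max())
a=cv2.resize(im,(400,300)); b=cv2.resize(im2,(400,300)); save("w3",np.hstack([a,b]),1)
print(o["position"],o["ee_rot"],o["force"],o["width"],o["clock"])
E
```

```text
brush top 161 ((500.4971618652344, 350.8637390136719), (56.24220657348633, 21.772249221801758), 14.112025260925293) 0.08770609346481895
[ 0.47477841 -0.30910942  0.27235564] [-3.68233203e-01  3.11636962e+00  7.38115006e-04] [ 0.20889     0.44000874 -0.17233551] 0.9811172473328192 11.6
```

View pics/w3.png

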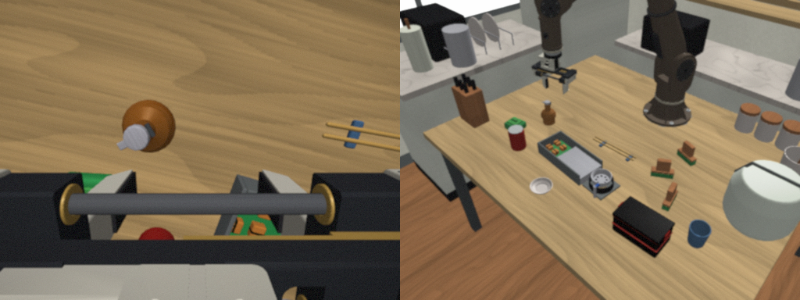

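The brush stands upright (top at z 0.085, unchanged size). The cruet is in the wrist half at (148,127), with the tab pointing down-left at (122,146).

```bash
python3 - <<'E'
from h import *
o=arm.observe(); Z=np.load("pics/w3.npz"); im,d=Z["im"],Z["d"]; C=wristcal(o); P=cloud(d,C)
v,u=np.mgrid[:384,:512]; w=(u>135)&(u<235)&(v>115)&(v<205)
S=cv2.cvtColor(im,cv2.COLOR_RGB2HSV)[...,1]
m=w&(P[...,2]>.112)&(P[...,2]<.126)&(S<80); p=P[m]; r=cv2.minAreaRect((p[:,:2]*1000).astype(np.float32))
print("cap",len(p),np.round(p.min(0),4),np.round(p.max(0),4),r,np.median(p[:,2]))
far=None
def circ(p):
    A=np.c_[2*p,np.ones(len(p))]; x=np.linalg.lstsq(A,(p**2).sum(1),rcond=None)[0]; return np.round(np.r_[x[:2],np.sqrt(x[2]+x[0]**2+x[1]**2)],4)
b=w&(P[...,2]>.038)&(P[...,2]<.052)&(S>100); print("belly",b.sum(),circ(P[b][:,:2]))
n=w&(P[...,2]>.078)&(P[...,2]<.104)&(S>60); print("neck",n.sum(),circ(P[n][:,:2]) if n.sum()>5 else '')
# tab: cap points, farthest direction
c0=P[b][:,:2]; c=circ(c0)[:2]; q=p[:,:2]-c; R=np.hypot(*q.T); i=R>np.percentile(R,95); t=q[i].mean(0); print("tab dir deg",np.degrees(np.arctan2(t[1],t[0])),R.max(), "cap fit excluding tab",circ(p[(R<.017)&(R>.011)][:,:2]))
k=[ray(uu,vv,.12,C)[:2] for vv,uu in np.argwhere(m)]
print("cap rays rect",cv2.minAreaRect((np.array(k)*1000).astype(np.float32)))
E
```

```text
cap 1021 [ 0.4604 -0.3947  0.112 ] [ 0.4943 -0.3583  0.1214] ((477.4201354980469, -377.33734130859375), (27.553903579711914, 39.82707214355469), 15.35461711883545) 0.1189911508109114
belly 252 [ 0.4776 -0.3755  0.0361]
neck 105 [ 0.4777 -0.3757  0.0139]
tab dir deg -50.32682912916421 0.022971902866223203 cap fit excluding tab [ 0.4774 -0.3755  0.0133]
cap rays rect ((477.06610107421875, -375.04949951171875), (27.81253433227539, 40.45420455932617), 68.56904602050781)
```

>>> carry_out(
  plan=[
    [0.1,-1.5,0,-0.15,7],
    [0.2,-3,0,-0.3,7],
    [0.27,-4.5,0,-0.45,7],
    [0.27,-6,0,-0.6,7],
    [0.27,-6.65,0,-0.75,7],
    [0.27,-6.65,0,-0.9,7],
    [0.27,-6.65,0,-1.05,7],
    [0.27,-6.65,0,-1.1,7],
    [0.27,-6.65,0,-1.1,7],
    [0.27,-6.65,-3,-1.1,7],
    [0.27,-6.65,-6,-1.1,7],
    [0.27,-6.65,-9,-1.1,7],
    [0.27,-6.65,-11.5,-1.1,7],
    [0.27,-6.65,-13,-1.1,7],
    [0.27,-6.65,-13,-1.1,7],
    [0.27,-6.65,-13,-1.1,7],
  ],
  squeeze=15,
)

```text
clock: 13.35
position: [0.4786, -0.3738, 0.1434]
ee_rot: [1.308, 2.851, -0.002]
force: [-0.5, -0.4, 0.6]
width: 0.762
```

>>> carry_out(
  plan=[
    [-0.1,-0.2,-0.1,0,7],
    [-0.1,-0.2,-0.1,0,7],
    [-0.1,-0.2,-0.1,0,4],
    [-0.1,-0.2,-0.1,0,3],
    [-0.1,-0.2,-0.1,0,1],
    [-0.1,-0.2,-0.1,0,1],
    [-0.1,-0.2,-0.1,0,1],
    [-0.1,-0.2,-0.1,0,1],
    [-0.1,-0.2,-0.1,0,1],
    [-0.1,-0.2,-0.1,0,1],
  ],
  squeeze=15,
)

```text
clock: 14.35
position: [0.4774, -0.3758, 0.1422]
ee_rot: [1.308, 2.852, -0.002]
force: [-0.6, -0.1, -1.2]
width: 0.309
```

>>> carry_out(
  plan=[
    [0,0,0,0,1],
    [0,0,0,0,1],
    [0,0,2,0,1],
    [0,0,4,0,1],
    [0,0,4,0,1],
  ],
  squeeze=50,
)

```text
clock: 14.85
position: [0.4784, -0.3767, 0.1844]
ee_rot: [1.307, 2.848, -0.003]
force: [0.6, -0.7, -2.7]
width: 0.297
```

>>> carry_out(
  plan=[
    [0,0,2,0,1],
    [0,0,5,0,1],
    [0.3,1,6,0,1],
    [0.9,3,6,0,1],
    [1.8,6,6,0,1],
    [2.6,9,6,0,1],
    [3.5,12,6,0,1],
    [4.4,15,6,0,1],
    [5.6,19,6,0,1],
    [6.8,23,6,0,1],
    [7.9,27,6,0,1],
    [9.1,31,6,0,1],
    [10.3,35,6,0,1],
    [11.5,39,6,0,1],
    [12.6,43,6,0,1],
    [13.5,46,6,0,1],
    [14,47.7,6,0,1],
    [14.16,48.3,5,0,1],
    [14.16,48.3,4,0,1],
    [14.16,48.3,4,0,1],
  ],
)

```text
clock: 16.85
position: [0.6185, 0.1039, 0.2221]
ee_rot: [1.311, 2.849, -0.009]
force: [-0.6, -0.9, -2.9]
width: 0.305
```

```bash
python3 - <<'E'
from h import *
o=arm.observe(); im,d=arm.get_image("wrist"); np.savez("pics/w4",im=im,d=d); im2,d2=arm.get_image("scene"); np.savez("pics/s4",im=im2,d=d2)
Q=cloud(d2,cal("scene")); m=(abs(Q[...,0]-.62)<.05)&(abs(Q[...,1]-.106)<.05)
hs=cv2.cvtColor(im2,cv2.COLOR_RGB2HSV)[...,1]
for lo,hi in((.088,.100),(.072,.104),(.118,.132)):
    p=Q[m&(Q[...,2]>lo)&(Q[...,2]<hi)&(hs>110)]
    if len(p)>8:
        A=np.c_[2*p[:,:2],np.ones(len(p))]; x=np.linalg.lstsq(A,(p[:,:2]**2).sum(1),rcond=None)[0]; print(lo,len(p),x[:2],np.sqrt(x[2]+x[0]**2+x[1]**2))
vv,uu=np.argwhere(m).T; print(uu.min(),uu.max(),vv.min(),vv.max())
a=cv2.resize(im,(400,300)); b=cv2.resize(im2[150:270,190:350],(400,300),interpolation=cv2.INTER_CUBIC); save("w4",np.hstack([a,b]),1)
print(o["position"],o["ee_rot"],o["force"],o["width"],o["clock"])
E
```

```text
0.088 50 [0.62094049 0.10519358] 0.02707725703883142
0.072 66 [0.62060285 0.10503515] 0.027274384116720382
0.118 72 [0.62249689 0.10763486] 0.0317044909726291
233 292 37 253
[0.61854622 0.10392369 0.22207076] [ 1.31106464  2.84872646 -0.00866992] [-0.55309206 -0.89803111 -2.93811266] 0.3045562914370119 16.85
```

View pics/w4.png

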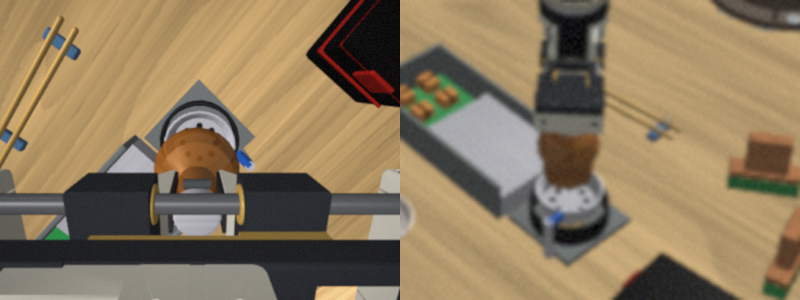

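The cruet hangs upright over the ring (wrist (197,150) over ring (200,115); scene half shows the same). Correct by ~2 mm and lower gently.

>>> carry_out(
  plan=[
    [0.15,0.2,0,0,1],
    [0.15,0.2,-1,0,1],
    [0.15,0.2,-1.6,0,1],
    [0.15,0.2,-1.6,0,1],
    [0.15,0.2,-1.6,0,1],
  ],
)

```text
clock: 17.45
position: [0.6209, 0.1059, 0.2076]
ee_rot: [1.311, 2.847, -0.006]
force: [0.3, 0.2, -3.0]
width: 0.306
```

>>> carry_out(
  plan=[
    [-0.1,0,-0.5,0,1],
    [-0.1,0,-1,0,1],
    [-0.1,0,-1.5,0,1],
    [-0.1,0,-2,0,1],
    [-0.1,0,-2.4,0,1],
    [-0.1,0,-2.8,0,1],
    [-0.1,0,-2.8,0,1],
    [-0.1,0,-2.8,0,1],
  ],
)

```text
clock: 18.25
position: [0.6199, 0.1058, 0.1795]
ee_rot: [1.311, 2.847, -0.007]
force: [-0.5, -0.2, -3.1]
width: 0.3
```

>>> carry_out(
  plan=[
    [0,0,-0.3,0,1],
    [0,0,-0.6,0,1],
    [0,0,-0.9,0,1],
    [0,0,-1.2,0,1],
    [0,0,-1.2,0,1],
    [0,0,-1.2,0,1],
  ],
  squeeze=55,
)

```text
clock: 18.85
position: [0.6204, 0.1057, 0.1683]
ee_rot: [1.311, 2.846, -0.005]
force: [-1.8, -0.3, 7.6]
width: 0.301
```

>>> carry_out(
  plan=[
    [0,0,-0.2,0,1],
    [0,0,-0.4,0,1],
    [0,0,-0.6,0,1],
    [0,0,-0.7,0,1],
    [0,0,-0.7,0,1],
    [0,0,-0.7,0,1],
  ],
  squeeze=60,
)

```text
clock: 19.45
position: [0.6205, 0.1056, 0.1622]
ee_rot: [1.312, 2.845, -0.004]
force: [-5.1, -0.8, 10.5]
width: 0.3
```

>>> carry_out(
  plan=[
    [-0.1,0,-0.1,0,1],
    [-0.1,0,-0.2,0,1],
    [-0.1,0,-0.3,0,1],
    [-0.1,0,-0.3,0,1],
    [-0.1,0,-0.3,0,1],
  ],
)

```text
clock: 19.95
position: [0.6204, 0.1053, 0.1617]
ee_rot: [1.312, 2.843, -0.001]
force: [-6.8, -1.3, 22.6]
width: 0.303
```

Force jumped from 10.5 to 22.6 N while z stayed put: this is the stop. Last look.

```bash
python3 - <<'E'
from h import *
im,d=arm.get_image("wrist"); im2,d2=arm.get_image("scene"); o=arm.observe()
Q=cloud(d2,cal("scene")); q=np.hypot(Q[...,0]-.620,Q[...,1]-.106); S=cv2.cvtColor(im2,cv2.COLOR_RGB2HSV)[...,1]
m=(q>.034)&(q<.043)&(Q[...,2]>.03)&(Q[...,2]<.07)&(S<70); print("rim z",m.sum(),np.percentile(Q[m][:,2],[50,90,98]))
Q0=cloud(np.load("pics/scene0.npz")["d"],cal("scene")); q=np.hypot(Q0[...,0]-.620,Q0[...,1]-.106); m=(q>.034)&(q<.043)&(Q0[...,2]>.03)&(Q0[...,2]<.07)
print("rim z at start",np.percentile(Q0[m][:,2],[50,90,98]))
a=cv2.resize(im,(400,300)); b=cv2.resize(im2[150:270,190:350],(400,300),interpolation=cv2.INTER_CUBIC); save("w5",np.hstack([a,b]),1)
print(o["position"],o["ee_rot"],o["force"],o["width"],o["clock"])
E
```

```text
rim z 81 [0.0393749  0.06134689 0.06732631]
rim z at start [0.05272542 0.05736473 0.05945578]
[0.62035885 0.10526909 0.16175604] [ 1.31152519e+00  2.84336844e+00 -9.31523342e-04] [-6.86005802 -0.93724924 23.13623963] 0.2969517517828914 20.05
```

View pics/w5.png

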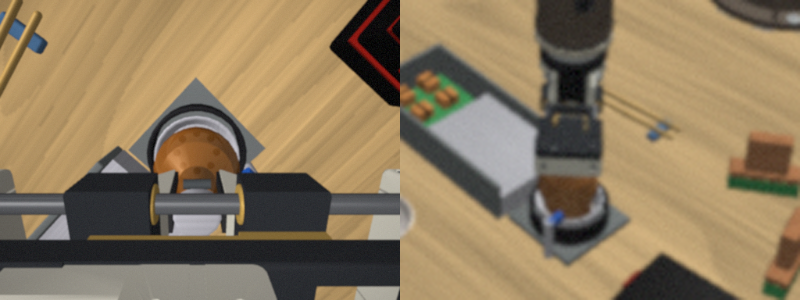

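The ring is sunk to just above the black collar (scene half (570,210)), with the cruet upright in it, still gripped.

```bash
python3 -c "
from cell import arm
print(arm.sign_off())"
```

```text
the job is handed in; nothing more can be done
None
```

I did the whole job in the order asked and handed it in at about 20 s. The cruet is in the ring cradle at its stop, still gripped and held down.

- **Sweep:** I used the leftmost of the three brushes and swept in one pass. The picture afterwards showed all four crackers in the tray and the deck empty. I kept the fingertips well above the crackers throughout.
- **Brush:** It is back within about 7 mm of where it started, standing upright (size and height read right in the top camera) and released.
- **Cruet:** I gripped it by the neck across the tab, carried it upright and lowered it into the ring with almost no side force. The spring force matched the given values on the way down. At 16 mm of travel it rose to about 23 N while the height stopped changing, which is the stop.

The last image shows the ring sunk nearly to the collar and the cruet upright.

- **Side force:** About 7 N remained at the end, which a 1 mm correction did not remove.
- **Rim height:** The check was noisy because the gripper and cruet got into the measurement: the median fell about 13 mm, while the upper percentiles did not fall. I relied on the force and tool height instead.

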